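Set out the insect-viewing place on the microscopy bench

ROBOT

A 6-joint arm with a two-finger parallel gripper is mounted at the origin on the work surface. World frame = base frame: x ahead of the robot, y to its left, z up, the work surface at z = 0. Lengths are in m, angles in rad, forces in N, time in s.
With the tool pointing down it reaches from about 0.3 to 0.875 m from the base axis. Payload 6.4 kg.
Tool frame: the origin (TCP) lies midway between the tips of the shut fingers; the grasp point (between the pads) lies 19 mm behind it; z points along the fingers, y is the line along which they close (so a half turn about z gives the same grasp; the last joint's range is limited). The gripper opens to 85 mm and grips with 20 to 120 N. Pads are 22 mm wide; open, the fingers measure 114 mm over their backs; the gripper's body (76 mm by 85 mm) begins 54 mm behind the grasp point. The pads swing forward as they close: fully open they stand 13 mm farther back than shut.
Start: joints at [-1.306, 0.181, 1.607, -0, 1.354, -0.206], TCP at [0.261, -0.512, 0.231] pointing down, gripper open.
Joint ranges: [-2.99, 2.99], [-0.89, 2.07], [0.3, 2.58], [-1.14, 4.28], [0, 2.63], [-3.12, 3.12]. Speed limits (rad/s): [2.57, 2.57, 3.01, 3.14, 3.14, 3.14].

INTERFACE

Orientations are given as a unit quaternion [w, x, y, z].
In Python, from bench import ctrl gives the robot as it stands.
- The arm moves only by the tool send_rows, never from a script. Its argument "motion" is a list of rows, each a list of 7 numbers: the turn, a rotation vector about the tool's x, y, z in degrees, then the shift along the tool's x, y, z in mm, then the closure, from -1 (fully open) to 1 (shut). In form: [[rx, ry, rz, tx, ty, tz, grip], ...]. A call has exactly 10 rows; each row shifts and turns the commanded pose from where the row before left it, along the tool's axes as they then stand; what a row does not reach is not made up. A row lasts 1/10 s, in which the tool goes at most 50 mm and 8.59 degrees, less where a joint would pass 70% of its speed; a pose out of reach is approached as far as the arm can. A call is refused whole if a number of a shift passes 50 or a number of a turn 8.59, either way. A call with a gripper value outside its range is refused whole. The fingers move at their own pace and stop on an object; the grip force is fixed at half the most. Time passes only in rows, so rows that do not move let the fingers close, or fill a call up. It gives the time, the measured TCP pose, the force, the opening and the grip force at its end, in the units of the state.
- ctrl.get_obs(): the state, without advancing time (a new reading comes with each control period).
- ctrl.camera(name): name is "side" or "top"; returns a dict with "color" (400x640x3 uint8, red, green, blue), "z_map" (400x640 float32, m along the optical axis (not along the pixel's ray), 0 where there is no reading), "mtx" (3x3 intrinsics, pixels), "extrinsics" (4x4, takes a point from camera to world coordinates). Camera axes: x right, y down, z forward; pixel columns grow to the right and rows downward; lengths in m; the calibration is good to about 2 mm. A picture is of the moment at which its call begins.
- ctrl.hand_in(): hands the job in; it is judged then, once.
The state is a dict: "time_s": time; "q": joint angles; "dq": joint speeds; "joint_efforts": joint torques, N m; "eef_pos": TCP position; "eef_rot": TCP orientation; "wrist_force": force on the tool from outside, world axes, zero at the start; "torque": the same for the moment, N m; "opening": opening from 0.0 (shut) to 1.0 (fully open); "grasp_force": force on a finger pad.
Only numpy, scipy, OpenCV 4.12 (cv2) and the standard library are available. Lean on these libraries where they do the work, as an engineer would, in place of code of your own. Each camera call takes 0.05 s, during which the arm holds its last target. There are 200 camera calls.

TASK

Put the white dish with the beetle upright on the middle of the glowing light base, and then, once it stands there, set the orange cover centred on top of the dish. Stand the amber bottle on the middle of the green mat, and stand the red-capped jar on the bench exactly halfway between the light base and the blue pot, on the straight line joining their centres. Keep the dish level and the bottles upright, and leave the push counter, the wash bottle and the wooden slide box where they are.

Things in the scene. Friction and masses are not known exactly. Their poses are not given: they have to be found in the camera images.
- dish: white plastic dish, open on top, a brown beetle fixed inside; outside diameter 56 mm, height 18 mm, wall 3 mm, inner floor 4 mm, 60 g, loose. Origin: centre of its underside; z up. Grip it across its outside
- cover: the dish's cover: flat orange disc, diameter 62 mm, 5 mm thick, with an upright round aluminium grip pin with a black top on its middle, diameter 18 mm, from 5 to 33 mm height; 50 g, loose. It simply lies on the dish's rim (no skirt). Origin: centre of the disc's underside; z up along the pin
- amber_bottle: amber glass bottle with white cap and paper label; straight body of diameter 48 mm up to 54 mm height, rounded shoulder and narrow cap (diameter 23 mm) above, 95 mm tall in all, about 200 g, loose. Origin: centre of its underside; z up
- red_jar: white jar with a red cap: straight body of diameter 40 mm up to 37 mm height, shoulder, then the red cap of diameter 37 mm from 54 to 70 mm height; 70 mm tall in all, about 90 g, loose. Origin: centre of its underside; z up
- light_base: fixed light base: white square box 110 x 110 mm, 20 mm high, with a round glowing pale-yellow window (diameter 80 mm, dark rim) on the middle of its flat top and a small black knob on its front face (sticking out 10 mm). Origin: centre of its underside, on the bench; its x points from the knob's face to the rear, z up. The green mat and the blue pot stand to either side of it, about 270 mm from centre to centre, which is on which side changes
- green_mat: fixed round green mat, diameter 72 mm, 4 mm thick, flat. Origin: centre of its underside, on the bench; z up
- blue_pot: fixed empty round blue pot, open on top, diameter 60 mm at the foot and 70 mm at the rim, 70 mm tall. Origin: centre of its underside, on the bench; z up
- counter: bystander, loose: small steel push counter, round, diameter 44 mm, 38 mm tall with its black button. Origin: centre of its underside
- wash_bottle: bystander, loose: clear wash bottle with yellow cap and spout, diameter 60 mm, about 170 mm tall. Origin: centre of its underside
- slide_box: bystander, loose: closed wooden slide box, 60 x 90 mm, 30 mm high. Origin: centre of its underside
Mind the look-alikes: they are no part of the job. Of the things that look like the blue_pot, take the one that is farthest to the robot's right at the start.

How it is judged:
On the way, in this order (a step that is already met when the one before it is completed fails the run):
1. the dish stands on the middle of the light base (horizontal distance between dish and light_base below 0.012 m and z of dish in the frame of light_base between 0.016 and 0.024 m and angle between dish's own z axis and vertical below 0.08 rad and linear speed of dish below 0.02 m/s and angular speed of dish below 0.2 rad/s), for 0.2 s.
2. the cover lies centred on the dish, which still stands there (all of step 1 and horizontal distance between cover and dish below 0.008 m and z of cover in the frame of dish between 0.015 and 0.021 m and angle between cover's own z axis and vertical below 0.08 rad and linear speed of cover below 0.02 m/s and angular speed of cover below 0.2 rad/s), for 0.2 s.
At the end, for the whole second after the job is handed in: Upright, released, at rest: dish on light base within 12 mm of its centre; cover flat on dish, within 8 mm; amber bottle on green mat, within 12 mm; jar on the bench within 12 mm of the line from light base to blue pot and at most 149 mm from either centre (about 10 mm of halfway) (all of step 2 and horizontal distance between amber_bottle and green_mat below 0.012 m and z of amber_bottle in the frame of green_mat between 0.001 and 0.007 m and angle between each of amber_bottle, red_jar's own z axis and vertical below 0.08 rad and linear speed of each of amber_bottle, red_jar below 0.02 m/s and angular speed of each of amber_bottle, red_jar below 0.2 rad/s and horizontal distance between red_jar and light_base below 0.149 m and horizontal distance between red_jar and blue_pot below 0.149 m and x of red_jar in the frame of light_base between -0.012 and 0.012 m and height (world z) of red_jar between -0.004 and 0.004 m); the robot touches nothing.
It fails at once if the dish is tipped by more than about 30 degrees (angle between dish's own z axis and vertical above 0.52 rad).
It fails at once if the amber bottle or the jar is tipped by more than about 35 degrees (angle between any of amber_bottle, red_jar's own z axis and vertical above 0.6 rad).
It fails at once if the counter, wash bottle or slide box is shifted by more than 20 mm or tipped over (distance of any of counter, wash_bottle, slide_box from where it was at the start of the episode above 0.02 m or angle between any of counter, wash_bottle, slide_box's own z axis and vertical above 0.4 rad).
It also fails if it takes over 120 s, if anything falls off the work surface, if the arm or the gripper's body presses on something with over 40 N, if the wrist force passes 120 N, or if a joint passes its speed limit or range.

## Working session

There is one attempt and no reset: what is moved stays moved. The work goes in short steps, Python scripts to look and compute and a tool call to move; the robot and the scene stay as the last step left them, time stands still between calls to the robot, and variables do not carry over. Pictures are saved under pics/ and viewed, at most 14 in all, crops included, and the job is handed in when it is done.

Besides the shell and the picture viewer there is one more tool, called after "Call:" in YAML: its name, and indented under it one key for each argument. send_rows: Moves the arm, as the interface text tells. Its arguments: {"type":"object","properties":{"motion":{"type":"array","items":{"type":"array","items":{"type":"number"}}}},"required":["motion"]}

```bash
mkdir -p pics; ls
python3 - <<'E'
from bench import ctrl
import cv2,numpy as np
o=ctrl.get_obs();print({k:np.round(v,3) for k,v in o.items()})
for n in("top","side"):
    c=ctrl.camera(n);np.savez(f"{n}0.npz",**c);cv2.imwrite(f"pics/{n}0.png",c["color"][:,:,::-1]);print(n,c["mtx"],c["extrinsics"].round(3))
E
```

```text
pics
{'time_s': np.float64(0.0), 'q': array([-1.306,  0.182,  1.608, -0.   ,  1.354, -0.206]), 'dq': array([ 0.   , -0.003,  0.   , -0.001,  0.001, -0.001]), 'joint_efforts': array([ 1.0000e-03, -4.4487e+01, -3.5134e+01, -0.0000e+00,  9.0000e-03,
        0.0000e+00]), 'eef_pos': array([ 0.261, -0.512,  0.23 ]), 'eef_rot': array([-0.001,  0.972,  0.233, -0.   ]), 'wrist_force': array([-0.385, -0.479,  0.198]), 'torque': array([-0.035, -0.031,  0.032]), 'grasp_force': np.float64(0.0), 'opening': np.float64(1.002)}
top [[514.97247929   0.         326.55288557]
 [  0.         514.97247929 195.65489914]
 [  0.           0.           1.        ]] [[ 1.400e-02 -9.880e-01  1.520e-01  3.920e-01]
 [-1.000e+00 -1.400e-02  1.000e-03  7.000e-03]
 [ 1.000e-03 -1.520e-01 -9.880e-01  1.299e+00]
 [ 0.000e+00  0.000e+00  0.000e+00  1.000e+00]]
side [[470.15309842   0.         319.02368401]
 [  0.         470.15309842 199.75310251]
 [  0.           0.           1.        ]] [[-0.907 -0.339  0.252  0.295]
 [-0.422  0.705 -0.571  0.669]
 [ 0.016 -0.624 -0.782  0.887]
 [ 0.     0.     0.     1.   ]]
```

View pics/top0.png

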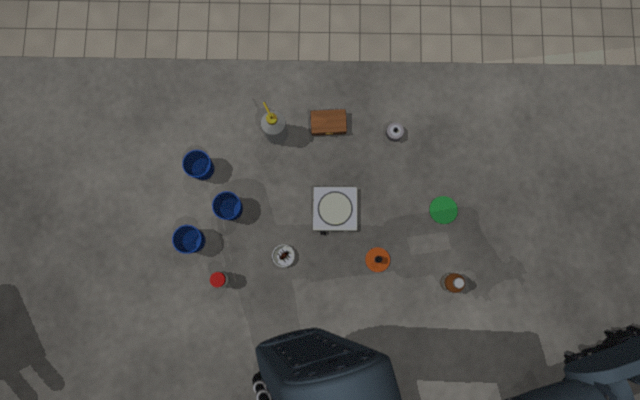

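View pics/side0.png

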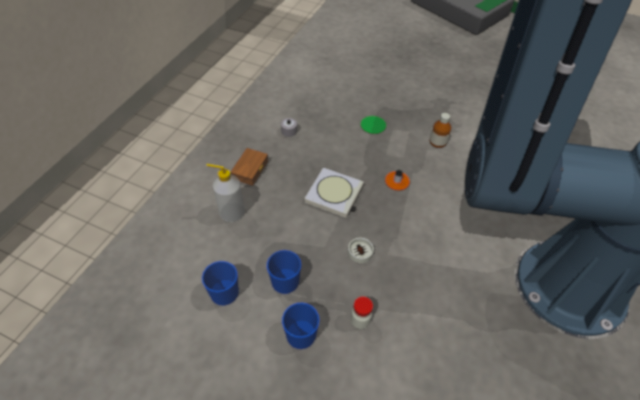

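Top view (up = +x, left = +y):
- Light base at (335,208), knob at (323,233), dish at (284,256), cover at (378,260).
- Amber bottle at (455,283), red jar at (218,281), mat at (443,210).
- Counter at (396,131), slide box at (328,122), wash bottle at (272,122).

Side view shows the same set. The pot candidates in the top view are (197,165), (228,206) and (188,239). The one farthest to the robot's right is (228,206), which is also about 270 mm from the base. The dish (with beetle), jar, cover and bottle each have only one candidate.

```bash
cat > h.py <<'E'
import numpy as np,cv2
def cloud(c):
    z=c["z_map"];v,u=np.mgrid[:z.shape[0],:z.shape[1]]
    K=c["mtx"];p=np.stack([(u-K[0,2])/K[0,0]*z,(v-K[1,2])/K[1,1]*z,z],-1)
    p=p@c["extrinsics"][:3,:3].T+c["extrinsics"][:3,3];p[z==0]=np.nan;return p
def ray(c,uv,h):
    d=c["extrinsics"][:3,:3]@np.linalg.inv(c["mtx"])@[*uv,1];o=c["extrinsics"][:3,3]
    return (o+d*(h-o[2])/d[2])[:2]
def blob(c,near,lo,hi,r=45):
    h=cv2.cvtColor(c["color"],cv2.COLOR_RGB2HSV);m=cv2.inRange(h,np.array(lo),np.array(hi))
    k=np.zeros_like(m);cv2.circle(k,near,r,255,-1);m&=k
    ct=max(cv2.findContours(m,cv2.RETR_EXTERNAL,cv2.CHAIN_APPROX_NONE)[0],key=cv2.contourArea)
    return ct,m
RNG=dict(red=((0,150,60),(6,255,255)),orange=((7,180,90),(14,255,255)),green=((50,120,50),(75,255,255)),blue=((105,150,30),(125,255,255)),
 white=((0,0,135),(179,70,255)),)
E
python3 - <<'E'
from h import *
for n,pts in dict(top=dict(base=(335,208,'white',.02),mat=(443,210,'green',.004),pot=(228,206,'blue',.07),dish=(284,256,'white',.018),cover=(378,260,'orange',.005),jar=(218,281,'red',.07),bottle=(459,284,'white',.095),knob=(323,233,None,.01)),
 side=dict(base=(335,190,'white',.02),mat=(373,125,'green',.004),pot=(285,271,'blue',.07),dish=(361,250,'white',.018),cover=(398,181,'orange',.005),jar=(363,307,'red',.07),bottle=(446,119,'white',.095))).items():
    c=dict(np.load(n+"0.npz"));P=cloud(c)
    for k,(u,v,col,h) in pts.items():
        if col is None: print(n,k,ray(c,(u,v),h).round(4));continue
        ct,m=blob(c,(u,v),*RNG[col],r=34 if k in('base','mat','pot') else 13 if k=='bottle' else 17)
        e,d,_=cv2.minAreaRect(ct) if k=='base' else cv2.fitEllipse(cv2.convexHull(ct))
        a=ray(c,(u,v),h);q=P[np.abs(P[...,2]-h)<.005];q=q[np.hypot(*(q[:,:2]-a).T)<(.08 if k=='base' else .05)]
        s=''
        if len(q)>8:
            if k=='base': r=cv2.minAreaRect((q[:,:2]*1000).astype(np.float32));s=(np.round(r[0],1),np.round(r[1],1),r[2])
            else: s=(((q[:,:2].min(0)+q[:,:2].max(0))/2).round(4),np.ptp(q[:,:2],0).round(3),len(q))
        print(n,k,np.round(e,1),np.round(d,1),'ray',ray(c,e,h).round(4),'cloud',s)
E
```

```text
top base [334.5 208. ] [43. 42.] ray [ 0.5573 -0.0125] cloud (array([551.9, -12.9]), array([119.1, 108.5]), 1.0474210977554321)
top mat [443.  209.6] [26.5 27.7] ray [ 0.5591 -0.2877] cloud (array([ 0.5585, -0.2871]), array([0.097, 0.099]), 1031)
top pot [227.  205.8] [26.9 29.9] ray [0.5525 0.2471] cloud (array([0.5548, 0.2494]), array([0.068, 0.068]), 134)
top dish [285.2 255.9] [16.1 19. ] ray [0.4365 0.108 ] cloud (array([0.4388, 0.1136]), array([0.054, 0.055]), 127)
top cover [377.4 259.4] [22.7 23.4] ray [ 0.4316 -0.121 ] cloud (array([ 0.4293, -0.123 ]), array([0.097, 0.095]), 912)
top jar [217.1 279.1] [14.3 15.4] ray [0.3783 0.2627] cloud (array([0.3786, 0.2624]), array([0.033, 0.034]), 173)
top bottle [458.6 282.8] [7.7 8.3] ray [ 0.3777 -0.2993] cloud (array([ 0.3784, -0.2991]), array([0.021, 0.021]), 80)
top knob [0.4951 0.0155]
side base [333.2 190.4] [48.1 39.6] ray [ 0.5557 -0.0054] cloud (array([550.1, -11.8]), array([119.1, 113.6]), 1.0163878202438354)
side mat [372.9 124.3] [17.  24.5] ray [ 0.5576 -0.2826] cloud (array([ 0.5562, -0.2807]), array([0.098, 0.098]), 572)
side pot [284.1 270.6] [33.7 42.1] ray [0.5446 0.2649] cloud (array([0.5527, 0.2515]), array([0.07 , 0.069]), 204)
side dish [360.3 248.3] [22.3 24.4] ray [0.436 0.118] cloud (array([0.4356, 0.1158]), array([0.055, 0.056]), 162)
side cover [396.9 180.4] [17.5 23.3] ray [ 0.43   -0.1154] cloud (array([ 0.426 , -0.1147]), array([0.094, 0.098]), 530)
side jar [362.8 305.7] [18.7 19. ] ray [0.3755 0.2681] cloud (array([0.3756, 0.265 ]), array([0.036, 0.035]), 277)
side bottle [445.4 115.8] [6.6 9.6] ray [ 0.3763 -0.2947] cloud (array([ 0.3762, -0.2971]), array([0.022, 0.024]), 53)
```

Run:
```python
import cv2
a=cv2.imread("pics/top0.png")[140:300,165:475];cv2.imwrite("pics/crop.png",cv2.resize(a,None,fx=2.5,fy=2.5,interpolation=cv2.INTER_CUBIC))
```

```text
(no output)
```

View pics/crop.png

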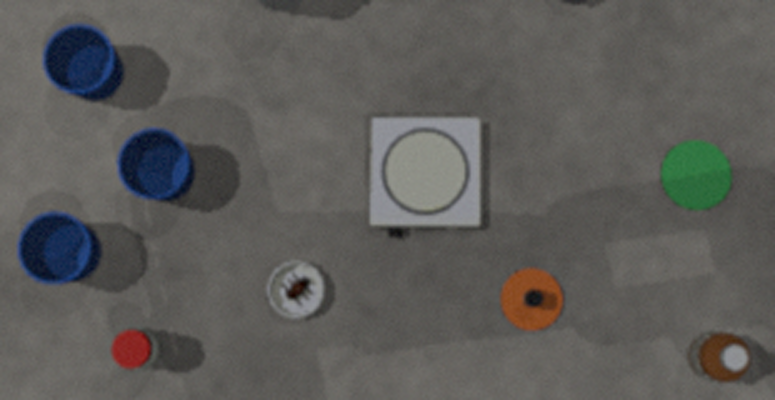

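The crop confirms the choices: the pot is the middle one, at crop (155,164), which is the rightmost of the three. The dish is at (297,290), the cover at (532,298) and the knob at the front of the base at (397,232). The measured sizes and heights match the given ones.

Positions used:

| Thing | x (m) | y (m) |
|---|---|---|
| Base | .556 | -.011 |
| Pot | .554 | .2505 |
| Mat | .558 | -.284 |
| Dish | .437 | .1145 |
| Cover | .431 | -.118 |
| Jar | .377 | .264 |
| Bottle | .377 | -.298 |
| Jar goal | .555 | .120 |

Call:
send_rows:
  motion:
    - [0,0,6.74,0,0,0,-1]
    - [0,0,6.74,0,0,0,-1]
    - [0,0,6.74,0,0,0,-1]
    - [0,0,6.74,0,0,0,-1]
    - [0,0,0,0,0,0,-1]
    - [0,0,0,10,-40,0,-1]
    - [0,0,0,10,-40,0,-1]
    - [0,0,0,10,-40,0,-1]
    - [0,0,0,10,-40,0,-1]
    - [0,0,0,10,-40,0,-1]

```text
time_s: 1.1
eef_pos: [0.3108, -0.3107, 0.231]
eef_rot: [-0.0, 1.0, 0.002, -0.0]
wrist_force: [0.9, -0.1, -0.1]
opening: 1.001
grasp_force: 0.0
```

Call:
send_rows:
  motion:
    - [0,0,0.2,12.6,-42.5,0,-1]
    - [0,0,0,12.6,-42.5,0,-1]
    - [0,0,0,12.6,-42.5,0,-1]
    - [0,0,0,12.6,-42.5,0,-1]
    - [0,0,0,12.6,-42.5,0,-1]
    - [0,0,0,12.6,-42.5,20,-1]
    - [0,0,0,12.6,-42.5,20,-1]
    - [0,0,0,12.6,-42.5,20,-1]
    - [0,0,0,12.6,-42.5,30,-1]
    - [0,0,0,12.6,-42.5,30,-1]

```text
time_s: 2.1
eef_pos: [0.4368, 0.1086, 0.1146]
eef_rot: [0.0, 1.0, 0.0, 0.001]
wrist_force: [-0.0, -0.0, -0.1]
opening: 1.0
grasp_force: 0.0
```

Call:
send_rows:
  motion:
    - [0,0,0,0,0,0,-1]
    - [0,0,0,0,0,30,-1]
    - [0,0,0,0,0,30,-1]
    - [0,0,0,0,0,20,-1]
    - [0,0,0,0,0,15,-1]
    - [0,0,0,0,0,10,-1]
    - [0,0,0,0,0,0,-1]
    - [0,0,0,0,0,0,-1]
    - [0,0,0,0,0,0,-1]
    - [0,0,0,0,0,0,-1]

```text
time_s: 3.1
eef_pos: [0.4371, 0.1066, 0.0111]
eef_rot: [0.0, 1.0, -0.001, 0.001]
wrist_force: [0.1, -0.5, -0.2]
opening: 0.995
grasp_force: 0.0
```

Call:
send_rows:
  motion:
    - [0,0,0,0,-4,0,-1]
    - [0,0,0,0,-4,4,-1]
    - [0,0,0,0,0,4,-1]
    - [0,0,0,0,0,3,-1]
    - [0,0,0,0,0,0,-1]
    - [0,0,0,0,0,0,1]
    - [0,0,0,0,0,0,1]
    - [0,0,0,0,0,0,1]
    - [0,0,0,0,0,0,1]
    - [0,0,0,0,0,0,1]

```text
time_s: 4.1
eef_pos: [0.4365, 0.1146, -0.0001]
eef_rot: [0.0, 1.0, -0.002, 0.0]
wrist_force: [-3.2, 0.6, 7.4]
opening: 0.631
grasp_force: 61.7
```

Call:
send_rows:
  motion:
    - [0,0,0,0,0,0,1]
    - [0,0,0,0,0,0,1]
    - [0,0,0,0,0,0,1]
    - [0,0,0,0,0,0,1]
    - [0,0,0,0,0,0,1]
    - [0,0,0,0,0,0,1]
    - [0,0,0,0,0,0,1]
    - [0,0,0,0,0,0,1]
    - [0,0,0,0,0,0,1]
    - [0,0,0,0,0,0,1]

```text
time_s: 5.1
eef_pos: [0.4366, 0.1146, -0.0]
eef_rot: [0.0, 1.0, -0.002, 0.0]
wrist_force: [-2.8, 0.6, 8.3]
opening: 0.632
grasp_force: 61.7
```

Call:
send_rows:
  motion:
    - [0,0,0,0,0,-5,1]
    - [0,0,0,0,0,-10,1]
    - [0,0,0,0,0,-20,1]
    - [0,0,0,0,0,-20,1]
    - [0,0,0,0,0,-15,1]
    - [0,0,0,0,0,-5,1]
    - [0,0,0,0,0,0,1]
    - [0,0,0,0,0,0,1]
    - [0,0,0,0,0,0,1]
    - [0,0,0,0,0,0,1]

```text
time_s: 6.1
eef_pos: [0.4357, 0.1146, 0.0735]
eef_rot: [0.0, 1.0, -0.002, -0.001]
wrist_force: [0.1, 0.7, -0.4]
opening: 0.631
grasp_force: 64.5
```

Run:
```python
from bench import ctrl
import cv2
for n in("side","top"):
    c=ctrl.camera(n)["color"][:,:,::-1];cv2.imwrite(f"pics/{n}1.png",c)
    if n=="side": cv2.imwrite("pics/s1.png",cv2.resize(c[120:300,270:450],None,fx=3,fy=3))
    print(ctrl.get_obs()["eef_pos"])
```

```text
[0.43582648 0.11457388 0.07357915]
[0.43594658 0.11459988 0.0736919 ]
```

View pics/s1.png

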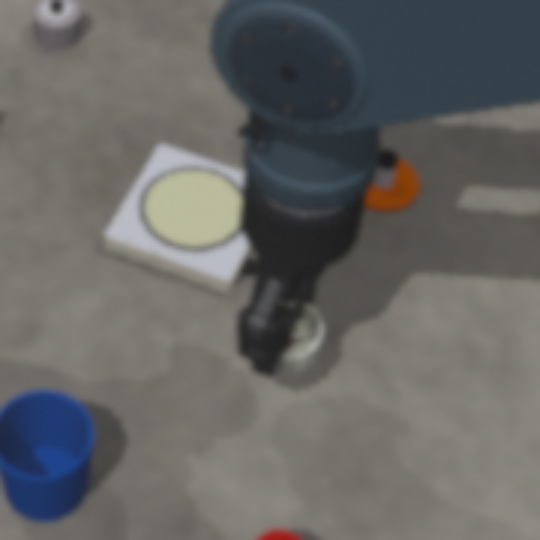

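The side crop shows the dish between the fingers at crop (300,335), lifted and level. The clear base is at (190,210).

Call:
send_rows:
  motion:
    - [0,0,0,10,10.6,0,1]
    - [0,0,0,20,20,0,1]
    - [0,0,0,20,20,0,1]
    - [0,0,0,20,20,0,1]
    - [0,0,0,20,20,0,1]
    - [0,0,0,20,20,0,1]
    - [0,0,0,10,15,0,1]
    - [0,0,0,0,0,10,1]
    - [0,0,0,0,0,10,1]
    - [0,0,0,0,0,10,1]

```text
time_s: 7.2
eef_pos: [0.5544, -0.0105, 0.0426]
eef_rot: [-0.0, 1.0, -0.001, -0.001]
wrist_force: [0.1, 0.8, -0.3]
opening: 0.632
grasp_force: 64.5
```

Call:
send_rows:
  motion:
    - [0,0,0,0,0,10,1]
    - [0,0,0,0,0,5,1]
    - [0,0,0,0,0,2,1]
    - [0,0,0,0,0,0,1]
    - [0,0,0,0,0,0,1]
    - [0,0,0,0,0,0,1]
    - [0,0,0,0,0,0,1]
    - [0,0,0,0,0,0,1]
    - [0,0,0,0,0,0,1]
    - [0,0,0,0,0,0,1]

```text
time_s: 8.2
eef_pos: [0.556, -0.0114, 0.0273]
eef_rot: [-0.0, 1.0, -0.002, 0.0]
wrist_force: [0.0, -0.1, -0.6]
opening: 0.626
grasp_force: 64.5
```

Call:
send_rows:
  motion:
    - [0,0,0,0,0,2,1]
    - [0,0,0,0,0,2,1]
    - [0,0,0,0,0,1,1]
    - [0,0,0,0,0,1,1]
    - [0,0,0,0,0,0,1]
    - [0,0,0,0,0,0,1]
    - [0,0,0,0,0,0,1]
    - [0,0,0,0,0,0,1]
    - [0,0,0,0,0,0,1]
    - [0,0,0,0,0,0,1]

```text
time_s: 9.2
eef_pos: [0.556, -0.0114, 0.0213]
eef_rot: [0.0, 1.0, -0.002, 0.0]
wrist_force: [0.5, -0.6, -0.9]
opening: 0.633
grasp_force: 64.5
```

Call:
send_rows:
  motion:
    - [0,0,0,0,0,0.7,1]
    - [0,0,0,0,0,0.6,1]
    - [0,0,0,0,0,0,1]
    - [0,0,0,0,0,0,1]
    - [0,0,0,0,0,0,-1]
    - [0,0,0,0,0,0,-1]
    - [0,0,0,0,0,0,-1]
    - [0,0,0,0,0,0,-1]
    - [0,0,0,0,0,0,-1]
    - [0,0,0,0,0,0,-1]

```text
time_s: 10.2
eef_pos: [0.5559, -0.0114, 0.0199]
eef_rot: [-0.0, 1.0, -0.002, -0.0]
wrist_force: [0.4, 0.7, 0.7]
opening: 1.004
grasp_force: 0.0
```

Call:
send_rows:
  motion:
    - [0,0,0,0,0,-5,-1]
    - [0,0,0,0,0,-15,-1]
    - [0,0,0,0,0,-30,-1]
    - [0,0,0,0,0,-30,-1]
    - [0,0,0,-20,20,-20,-1]
    - [0,0,0,-30,20,0,-1]
    - [0,0,0,-30,30,0,-1]
    - [0,0,0,-30,30,0,-1]
    - [0,0,0,-15,7,0,-1]
    - [0,0,0,0,0,0,-1]

```text
time_s: 11.2
eef_pos: [0.4295, -0.119, 0.121]
eef_rot: [0.0, 1.0, -0.003, 0.0]
wrist_force: [1.3, -0.1, -0.6]
opening: 0.999
grasp_force: 0.0
```

Run:
```python
from bench import ctrl
from h import *
print(ctrl.get_obs()["eef_pos"])
for n in("side","top"):
    c=ctrl.camera(n);np.savez(f"{n}2.npz",**c);cv2.imwrite(f"pics/{n}2.png",c["color"][:,:,::-1])
    P=cloud(c);a=(.556,-.011)
    for lo,hi in((.034,.045),(.012,.0255)):
        q=P[(P[...,2]>lo)&(P[...,2]<hi)];q=q[np.hypot(*(q[:,:2]-a).T)<.075]
        print(n,len(q),((q[:,:2].min(0)+q[:,:2].max(0))/2).round(4),np.ptp(q[:,:2],0).round(3))
```

```text
[ 0.42949002 -0.11902878  0.12103444]
side 115 [ 0.5555 -0.0101] [0.055 0.059]
side 1409 [ 0.5497 -0.0096] [0.121 0.113]
top 119 [ 0.5577 -0.0122] [0.055 0.052]
top 1547 [ 0.5518 -0.0121] [0.12  0.109]
```

View pics/side2.png

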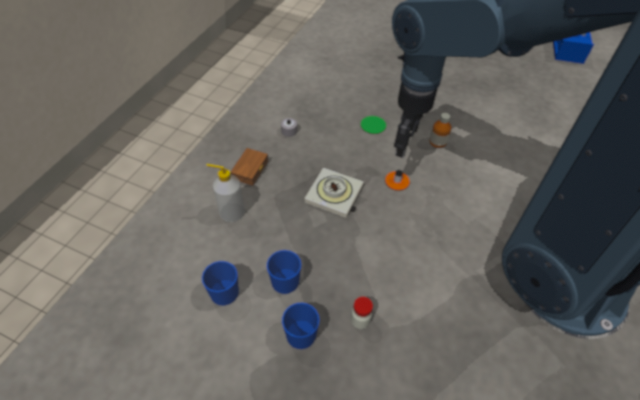

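The side view shows the dish standing on the base window at (335,188). The cloud puts it within 1–2 mm of the base centre in both views. The hand is over the cover at (398,181).

Call:
send_rows:
  motion:
    - [0,0,0,1.5,-1,30,-1]
    - [0,0,0,0,0,40,-1]
    - [0,0,0,0,0,25,-1]
    - [0,0,0,0,0,10,-1]
    - [0,0,0,0,0,5,-1]
    - [0,0,0,0,0,0,-1]
    - [0,0,0,0,0,0,-1]
    - [0,0,0,0,0,0,1]
    - [0,0,0,0,0,0,1]
    - [0,0,0,0,0,0,1]

```text
time_s: 12.3
eef_pos: [0.4325, -0.1172, 0.0105]
eef_rot: [0.0, 1.0, -0.002, 0.0]
wrist_force: [0.3, 0.1, -0.3]
opening: 0.513
grasp_force: 0.0
```

Call:
send_rows:
  motion:
    - [0,0,0,0,0,0,1]
    - [0,0,0,0,0,0,1]
    - [0,0,0,0,0,0,1]
    - [0,0,0,0,0,0,1]
    - [0,0,0,0,0,0,1]
    - [0,0,0,0,0,0,1]
    - [0,0,0,0,0,0,1]
    - [0,0,0,0,0,0,1]
    - [0,0,0,0,0,0,1]
    - [0,0,0,0,0,0,1]

```text
time_s: 13.3
eef_pos: [0.4323, -0.1171, 0.0103]
eef_rot: [0.0, 1.0, -0.002, 0.0]
wrist_force: [-0.7, 0.4, 4.9]
opening: 0.186
grasp_force: 58.4
```

Call:
send_rows:
  motion:
    - [0,0,0,0,0,-5,1]
    - [0,0,0,0,0,-15,1]
    - [0,0,0,0,0,-20,1]
    - [0,0,0,0,0,-20,1]
    - [0,0,0,0,0,-15,1]
    - [0,0,0,0,0,-5,1]
    - [0,0,0,0,0,0,1]
    - [0,0,0,0,0,0,1]
    - [0,0,0,0,0,0,1]
    - [0,0,0,0,0,0,1]

```text
time_s: 14.3
eef_pos: [0.4316, -0.1167, 0.0891]
eef_rot: [-0.0, 1.0, -0.002, -0.001]
wrist_force: [-0.0, -0.3, -1.9]
opening: 0.188
grasp_force: 58.5
```

Run:
```python
from bench import ctrl
from h import *
p=ctrl.get_obs()["eef_pos"];print(p)
for n in("side","top"):
    c=ctrl.camera(n);P=cloud(c);h=cv2.cvtColor(c["color"],cv2.COLOR_RGB2HSV)
    m=(cv2.inRange(h,np.array(RNG['orange'][0]),np.array(RNG['orange'][1]))>0)&(np.hypot(P[...,0]-p[0],P[...,1]-p[1])<.06)
    if m.sum()>20:
        ct=np.argwhere(m)[:,::-1].astype(np.float32);z=P[m][:,2];e,r=cv2.minEnclosingCircle(ct)
        w=np.array([ray(c,u,p[2]-.0055) for u in ct]);(cc,rr)=cv2.minEnclosingCircle((w*1000).astype(np.float32))
        print(n,m.sum(),np.percentile(z,[5,50,95]).round(4),np.round(cc,1),rr)
    if n=="side": x=c["color"][:,:,::-1];cv2.imwrite("pics/s3.png",cv2.resize(x[80:260,300:480],None,fx=3,fy=3))
```

```text
[ 0.43156775 -0.11668081  0.089144  ]
side 243 [0.0806 0.0831 0.0863] [ 428.9 -112.7] 29.83561897277832
```

View pics/s3.png

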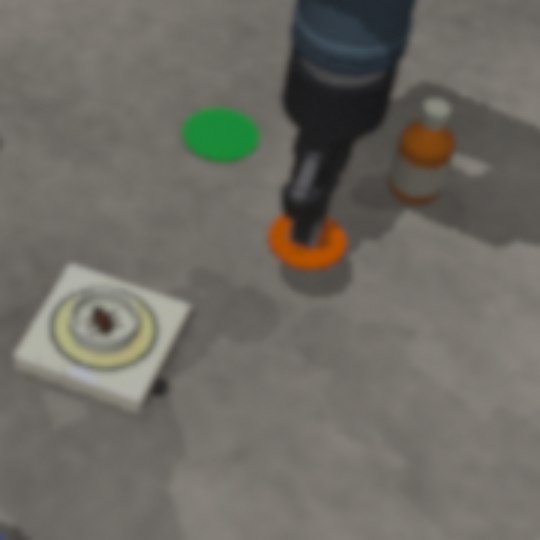

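The side crop shows the cover held level by its pin at (307,243), the dish on the base at (105,320), and the bottle standing at (425,155).

Call:
send_rows:
  motion:
    - [0,0,0,10.5,-10,0,1]
    - [0,0,0,20,-20,0,1]
    - [0,0,0,25,-20,0,1]
    - [0,0,0,25,-20,0,1]
    - [0,0,0,20,-15,0,1]
    - [0,0,0,15,-10,0,1]
    - [0,0,0,10,-10,0,1]
    - [0,0,0,0,0,15,1]
    - [0,0,0,0,0,10,1]
    - [0,0,0,0,0,5,1]

```text
time_s: 15.4
eef_pos: [0.5557, -0.0125, 0.0575]
eef_rot: [-0.0, 1.0, -0.002, -0.002]
wrist_force: [-0.7, 0.6, -0.6]
opening: 0.184
grasp_force: 58.6
```

Call:
send_rows:
  motion:
    - [0,0,0,0,0,5,1]
    - [0,0,0,0,0,1,1]
    - [0,0,0,0,0,0,1]
    - [0,0,0,0,0,0,1]
    - [0,0,0,0,0,0,1]
    - [0,0,0,0,0,0,1]
    - [0,0,0,0,0,0,1]
    - [0,0,0,0,0,0,1]
    - [0,0,0,0,0,0,1]
    - [0,0,0,0,0,0,1]

```text
time_s: 16.4
eef_pos: [0.5579, -0.0124, 0.0539]
eef_rot: [-0.0, 1.0, -0.002, -0.0]
wrist_force: [0.1, -0.4, -0.9]
opening: 0.187
grasp_force: 58.6
```

Call:
send_rows:
  motion:
    - [0,0,0,-0.8,-0.8,2,1]
    - [0,0,0,0,0,2,1]
    - [0,0,0,0,0,1,1]
    - [0,0,0,0,0,0.4,1]
    - [0,0,0,0,0,0,1]
    - [0,0,0,0,0,0,1]
    - [0,0,0,0,0,0,1]
    - [0,0,0,0,0,0,1]
    - [0,0,0,0,0,0,1]
    - [0,0,0,0,0,0,1]

```text
time_s: 17.4
eef_pos: [0.5572, -0.0116, 0.0485]
eef_rot: [0.0, 1.0, -0.002, 0.0]
wrist_force: [0.3, 0.6, -1.1]
opening: 0.186
grasp_force: 58.6
```

Run:
```python
from bench import ctrl
import cv2
x=ctrl.camera("side")["color"][:,:,::-1];cv2.imwrite("pics/s4.png",cv2.resize(x[100:240,270:410],None,fx=4,fy=4))
```

```text
(no output)
```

View pics/s4.png

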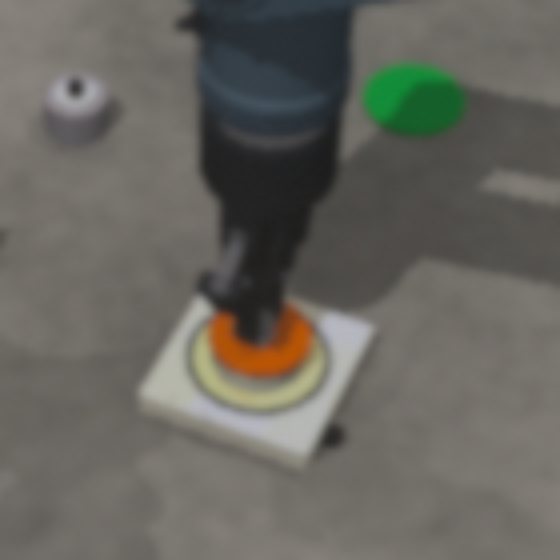

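The crop shows the cover at (260,340), flat and centred over the dish. Lowering the last fraction and releasing.

Call:
send_rows:
  motion:
    - [0,0,0,0,0,0.7,1]
    - [0,0,0,0,0,0.5,1]
    - [0,0,0,0,0,0,1]
    - [0,0,0,0,0,0,1]
    - [0,0,0,0,0,0,-1]
    - [0,0,0,0,0,0,-1]
    - [0,0,0,0,0,0,-1]
    - [0,0,0,0,0,0,-1]
    - [0,0,0,0,0,0,-1]
    - [0,0,0,0,0,0,-1]

```text
time_s: 18.45
eef_pos: [0.5571, -0.0116, 0.0473]
eef_rot: [-0.0, 1.0, -0.002, -0.0]
wrist_force: [-1.3, 0.6, 0.0]
opening: 1.0
grasp_force: 0.0
```

Call:
send_rows:
  motion:
    - [0,0,0,0,0,-5,-1]
    - [0,0,0,0,0,-20,-1]
    - [0,0,0,0,0,-35,-1]
    - [0,0,0,0,0,-40,-1]
    - [0,0,0,-20,36.5,0,-1]
    - [0,0,0,-30,50,0,-1]
    - [0,0,0,-30,50,0,-1]
    - [0,0,0,-30,50,0,-1]
    - [0,0,0,-30,50,0,-1]
    - [0,0,0,-30,40,0,-1]

```text
time_s: 19.45
eef_pos: [0.4026, -0.261, 0.1482]
eef_rot: [0.001, 1.0, -0.001, 0.001]
wrist_force: [0.2, -0.8, -0.8]
opening: 0.998
grasp_force: 0.0
```

Run:
```python
from bench import ctrl
from h import *
print(ctrl.get_obs()["eef_pos"])
for n in("side","top"):
    c=ctrl.camera(n);P=cloud(c);h=cv2.cvtColor(c["color"],cv2.COLOR_RGB2HSV);a=(.556,-.011)
    m=(cv2.inRange(h,np.array(RNG['orange'][0]),np.array(RNG['orange'][1]))>0)&(np.hypot(P[...,0]-a[0],P[...,1]-a[1])<.06)
    ct=np.argwhere(m)[:,::-1];w=np.array([ray(c,u,.0425) for u in ct])*1000
    print(n,np.percentile(P[m][:,2],[5,50,95]).round(4),cv2.minEnclosingCircle(w.astype(np.float32)))
```

```text
[ 0.40259631 -0.26097052  0.14815257]
side [0.0398 0.0426 0.0449] ((554.3968505859375, -8.27795696258545), 28.60076904296875)
top [0.0408 0.0447 0.0492] ((556.8609619140625, -13.280562400817871), 28.149267196655273)
```

Call:
send_rows:
  motion:
    - [0,0,0,0,0,0,-1]
    - [0,0,0,0,0,0,-1]
    - [0,0,0,0,0,0,-1]
    - [0,0,0,0,0,0,-1]
    - [0,0,0,0,0,0,-1]
    - [0,0,0,0,0,0,-1]
    - [0,0,0,0,0,0,-1]
    - [0,0,0,0,0,0,-1]
    - [0,0,0,0,0,0,-1]
    - [0,0,0,0,0,0,-1]

```text
time_s: 20.55
eef_pos: [0.4034, -0.2592, 0.1473]
eef_rot: [-0.0, 1.0, -0.002, -0.0]
wrist_force: [0.5, -0.2, 0.2]
opening: 1.0
grasp_force: 0.0
```

Call:
send_rows:
  motion:
    - [0,0,0,-13.2,19.4,0,-1]
    - [0,0,0,-13.2,19.4,0,-1]
    - [0,0,0,0,0,0,-1]
    - [0,0,0,0,0,20,-1]
    - [0,0,0,0,0,30,-1]
    - [0,0,0,0,0,25,-1]
    - [0,0,0,0,0,15,-1]
    - [0,0,0,0,0,10,-1]
    - [0,0,0,0,0,0,-1]
    - [0,0,0,0,0,0,-1]

```text
time_s: 21.55
eef_pos: [0.3773, -0.298, 0.0478]
eef_rot: [0.0, 1.0, -0.002, 0.0]
wrist_force: [-0.3, -0.7, 0.6]
opening: 1.003
grasp_force: 0.0
```

Call:
send_rows:
  motion:
    - [0,0,0,0,0,10,-1]
    - [0,0,0,0,0,7,-1]
    - [0,0,0,0,0,3,-1]
    - [0,0,0,0,0,0,-1]
    - [0,0,0,0,0,0,1]
    - [0,0,0,0,0,0,1]
    - [0,0,0,0,0,0,1]
    - [0,0,0,0,0,0,1]
    - [0,0,0,0,0,0,1]
    - [0,0,0,0,0,0,1]

```text
time_s: 22.55
eef_pos: [0.3772, -0.2982, 0.028]
eef_rot: [0.0, 1.0, -0.002, 0.0]
wrist_force: [-1.3, 1.5, 5.5]
opening: 0.545
grasp_force: 61.9
```

Call:
send_rows:
  motion:
    - [0,0,0,0,0,0,1]
    - [0,0,0,0,0,0,1]
    - [0,0,0,0,0,0,1]
    - [0,0,0,0,0,0,1]
    - [0,0,0,0,0,-5,1]
    - [0,0,0,0,0,-10,1]
    - [0,0,0,0,0,-15,1]
    - [0,0,0,0,0,-5,1]
    - [0,0,0,0,0,0,1]
    - [0,0,0,0,0,0,1]

```text
time_s: 23.55
eef_pos: [0.3769, -0.2977, 0.0623]
eef_rot: [0.0, 1.0, -0.002, 0.0]
wrist_force: [-0.8, 0.5, -1.7]
opening: 0.544
grasp_force: 61.7
```

Run:
```python
from bench import ctrl
import cv2
x=ctrl.camera("side")["color"][:,:,::-1];print(ctrl.get_obs()["wrist_force"]);cv2.imwrite("pics/s5.png",cv2.resize(x[40:200,360:520],None,fx=3,fy=3))
```

```text
[-0.04162985 -0.0353363  -1.24786157]
```

View pics/s5.png

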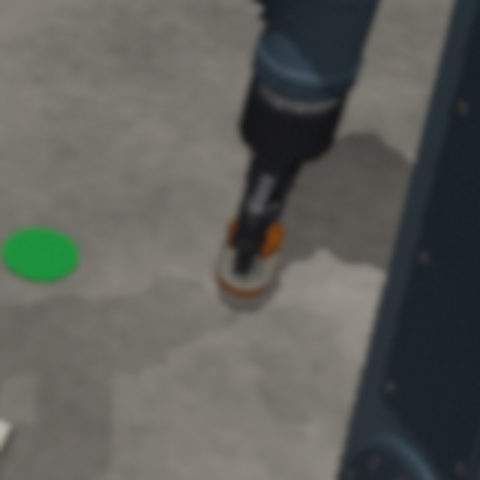

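The side crop shows the bottle held upright and lifted at (250,260), with the mat free at (40,255).

Call:
send_rows:
  motion:
    - [0,0,0,11,0,0,1]
    - [0,0,0,25,-2,0,1]
    - [0,0,0,35,-3,0,1]
    - [0,0,0,35,-3,0,1]
    - [0,0,0,35,-3,0,1]
    - [0,0,0,25,-3,0,1]
    - [0,0,0,15,0,0,1]
    - [0,0,0,0,0,0,1]
    - [0,0,0,0,0,10,1]
    - [0,0,0,0,0,10,1]

```text
time_s: 24.6
eef_pos: [0.5571, -0.2841, 0.0411]
eef_rot: [-0.0, 1.0, -0.002, -0.0]
wrist_force: [-0.3, -0.4, -1.0]
opening: 0.543
grasp_force: 61.7
```

Call:
send_rows:
  motion:
    - [0,0,0,0,0,4,1]
    - [0,0,0,0,0,0,1]
    - [0,0,0,0,0,0,1]
    - [0,0,0,0,0,0,1]
    - [0,0,0,0,0,0,1]
    - [0,0,0,0,0,0,1]
    - [0,0,0,0,0,0,1]
    - [0,0,0,0,0,0,1]
    - [0,0,0,0,0,0,1]
    - [0,0,0,0,0,0,1]

```text
time_s: 25.6
eef_pos: [0.558, -0.2844, 0.0384]
eef_rot: [0.0, 1.0, -0.002, 0.0]
wrist_force: [0.1, 0.1, -2.5]
opening: 0.542
grasp_force: 61.7
```

Down 6.5 mm to about .032, then release and retreat up.

Call:
send_rows:
  motion:
    - [0,0,0,0,0,3,1]
    - [0,0,0,0,0,2,1]
    - [0,0,0,0,0,1,1]
    - [0,0,0,0,0,0.7,1]
    - [0,0,0,0,0,0,1]
    - [0,0,0,0,0,0,1]
    - [0,0,0,0,0,0,1]
    - [0,0,0,0,0,0,1]
    - [0,0,0,0,0,0,1]
    - [0,0,0,0,0,0,1]

```text
time_s: 26.6
eef_pos: [0.5579, -0.2843, 0.0321]
eef_rot: [-0.0, 1.0, -0.002, -0.0]
wrist_force: [-3.2, 2.3, 5.8]
opening: 0.543
grasp_force: 62.3
```

Call:
send_rows:
  motion:
    - [0,0,0,0,0,0,-1]
    - [0,0,0,0,0,0,-1]
    - [0,0,0,0,0,0,-1]
    - [0,0,0,0,0,0,-1]
    - [0,0,0,0,0,0,-1]
    - [0,0,0,0,0,0,-1]
    - [0,0,0,0,0,-10,-1]
    - [0,0,0,0,0,-30,-1]
    - [0,0,0,0,0,-40,-1]
    - [0,0,0,0,0,-40,-1]

```text
time_s: 27.6
eef_pos: [0.5577, -0.2841, 0.1532]
eef_rot: [-0.0, 1.0, -0.002, -0.0]
wrist_force: [0.8, -0.8, 0.0]
opening: 0.997
grasp_force: 0.0
```

Call:
send_rows:
  motion:
    - [0,0,0,-13,-39,0,-1]
    - [0,0,0,-13,-39,0,-1]
    - [0,0,0,-13,-39,0,-1]
    - [0,0,0,-13,-39,0,-1]
    - [0,0,0,-13,-39,0,-1]
    - [0,0,0,-13,-39,0,-1]
    - [0,0,0,-13,-39,0,-1]
    - [0,0,0,-13,-39,0,-1]
    - [0,0,0,-13,-39,0,-1]
    - [0,0,0,-13,-39,0,-1]

```text
time_s: 28.6
eef_pos: [0.4288, 0.1074, 0.1526]
eef_rot: [-0.0, 1.0, -0.002, 0.001]
wrist_force: [1.2, 0.7, -0.5]
opening: 0.998
grasp_force: 0.0
```

Call:
send_rows:
  motion:
    - [0,0,0,-13,-39,0,-1]
    - [0,0,0,-13,-39,0,-1]
    - [0,0,0,-13,-39,0,-1]
    - [0,0,0,-12,-39,0,-1]
    - [0,0,0,0,0,0,-1]
    - [0,0,0,0,0,0,-1]
    - [0,0,0,0,0,0,-1]
    - [0,0,0,0,0,0,-1]
    - [0,0,0,0,0,0,-1]
    - [0,0,0,0,0,0,-1]

```text
time_s: 29.6
eef_pos: [0.3791, 0.2615, 0.1517]
eef_rot: [0.0, 1.0, -0.002, 0.0]
wrist_force: [-0.2, 1.0, -0.4]
opening: 0.999
grasp_force: 0.0
```

Call:
send_rows:
  motion:
    - [0,0,0,-2,-2.5,0,-1]
    - [0,0,0,0,0,30,-1]
    - [0,0,0,0,0,30,-1]
    - [0,0,0,0,0,30,-1]
    - [0,0,0,0,0,25,-1]
    - [0,0,0,0,0,15,-1]
    - [0,0,0,0,0,9,-1]
    - [0,0,0,0,0,0,-1]
    - [0,0,0,0,0,0,-1]
    - [0,0,0,0,0,0,-1]

```text
time_s: 30.6
eef_pos: [0.3776, 0.2651, 0.0137]
eef_rot: [-0.0, 1.0, -0.002, 0.001]
wrist_force: [0.2, 0.2, -0.7]
opening: 1.0
grasp_force: 0.0
```

Call:
send_rows:
  motion:
    - [0,0,0,0,0,0,1]
    - [0,0,0,0,0,0,1]
    - [0,0,0,0,0,0,1]
    - [0,0,0,0,0,0,1]
    - [0,0,0,0,0,0,1]
    - [0,0,0,0,0,0,1]
    - [0,0,0,0,0,0,1]
    - [0,0,0,0,0,0,1]
    - [0,0,0,0,0,0,1]
    - [0,0,0,0,0,0,1]

```text
time_s: 31.6
eef_pos: [0.3771, 0.2648, 0.0133]
eef_rot: [-0.0, 1.0, -0.002, 0.0]
wrist_force: [-1.3, -0.4, 5.0]
opening: 0.446
grasp_force: 60.1
```

Call:
send_rows:
  motion:
    - [0,0,0,0,0,-5,1]
    - [0,0,0,0,0,-15,1]
    - [0,0,0,0,0,-15,1]
    - [0,0,0,0,0,-5,1]
    - [0,0,0,13,10,0,1]
    - [0,0,0,30,25,0,1]
    - [0,0,0,35,30,0,1]
    - [0,0,0,35,30,0,1]
    - [0,0,0,35,30,0,1]
    - [0,0,0,30,20,0,1]

```text
time_s: 32.6
eef_pos: [0.5557, 0.1169, 0.0523]
eef_rot: [0.0, 1.0, -0.002, -0.0]
wrist_force: [0.8, 0.0, -1.8]
opening: 0.449
grasp_force: 60.4
```

Call:
send_rows:
  motion:
    - [0,0,0,0,0,0,1]
    - [0,0,0,0,0,10,1]
    - [0,0,0,0,0,10,1]
    - [0,0,0,0,0,9,1]
    - [0,0,0,0,0,0,1]
    - [0,0,0,0,0,0,1]
    - [0,0,0,0,0,0,1]
    - [0,0,0,0,0,0,1]
    - [0,0,0,0,0,0,1]
    - [0,0,0,0,0,0,1]

```text
time_s: 33.6
eef_pos: [0.5545, 0.1191, 0.024]
eef_rot: [0.0, 1.0, -0.002, 0.0]
wrist_force: [-0.2, -0.2, -0.8]
opening: 0.448
grasp_force: 60.5
```

Need z of about .0133, so down another 10.5 mm.

Call:
send_rows:
  motion:
    - [0,0,0,0,-0.6,5,1]
    - [0,0,0,0,0,3,1]
    - [0,0,0,0,0,1.5,1]
    - [0,0,0,0,0,1,1]
    - [0,0,0,0,0,0,1]
    - [0,0,0,0,0,0,1]
    - [0,0,0,0,0,0,1]
    - [0,0,0,0,0,0,1]
    - [0,0,0,0,0,0,1]
    - [0,0,0,0,0,0,1]

```text
time_s: 34.6
eef_pos: [0.5541, 0.1197, 0.0133]
eef_rot: [0.0, 1.0, -0.002, -0.0]
wrist_force: [-4.0, -0.0, 5.9]
opening: 0.445
grasp_force: 61.0
```

Call:
send_rows:
  motion:
    - [0,0,0,0,0,0,-1]
    - [0,0,0,0,0,0,-1]
    - [0,0,0,0,0,0,-1]
    - [0,0,0,0,0,0,-1]
    - [0,0,0,0,0,0,-1]
    - [0,0,0,0,0,0,-1]
    - [0,0,0,0,0,-10,-1]
    - [0,0,0,0,0,-30,-1]
    - [0,0,0,0,0,-40,-1]
    - [0,0,0,0,0,-40,-1]

```text
time_s: 35.6
eef_pos: [0.5538, 0.1197, 0.1348]
eef_rot: [0.0, 1.0, -0.002, -0.0]
wrist_force: [1.0, -0.5, -0.4]
opening: 1.002
grasp_force: 0.0
```

Call:
send_rows:
  motion:
    - [0,0,0,-10,0,-20,-1]
    - [0,0,0,-30,0,0,-1]
    - [0,0,0,-40,0,0,-1]
    - [0,0,0,-40,0,0,-1]
    - [0,0,0,-40,0,0,-1]
    - [0,0,0,-20,0,0,-1]
    - [0,0,0,0,0,0,-1]
    - [0,0,0,0,0,0,-1]
    - [0,0,0,0,0,0,-1]
    - [0,0,0,0,0,0,-1]

```text
time_s: 36.6
eef_pos: [0.3754, 0.1202, 0.1534]
eef_rot: [-0.0, 1.0, -0.002, 0.0]
wrist_force: [0.0, 0.9, -0.3]
opening: 0.998
grasp_force: 0.0
```

Run:
```python
from bench import ctrl
from h import *
for n in("side","top"):
    c=ctrl.camera(n);P=cloud(c);cv2.imwrite(f"pics/{n}9.png",c["color"][:,:,::-1])
    for k,a,hh in(("cover",(.556,-.011),.043),("jar",(.555,.12),.07),("bottle",(.558,-.284),.099),("pot",(.554,.2505),.07)):
        q=P[np.abs(P[...,2]-hh)<.004];q=q[np.hypot(*(q[:,:2]-a).T)<.045]
        print(n,k,len(q),((q[:,:2].min(0)+q[:,:2].max(0))/2).round(4) if len(q) else '',np.ptp(q[:,:2],0).round(3) if len(q) else '')
```

```text
side cover 336 [ 0.5548 -0.0113] [0.062 0.064]
side jar 187 [0.5521 0.1206] [0.036 0.035]
side bottle 43 [ 0.5574 -0.2824] [0.023 0.023]
side pot 185 [0.5525 0.2518] [0.07  0.069]
top cover 379 [ 0.5571 -0.0132] [0.06  0.059]
top jar 153 [0.5553 0.1183] [0.036 0.036]
top bottle 69 [ 0.559 -0.284] [0.022 0.021]
top pot 119 [0.5546 0.2494] [0.068 0.068]
```

View pics/side9.png

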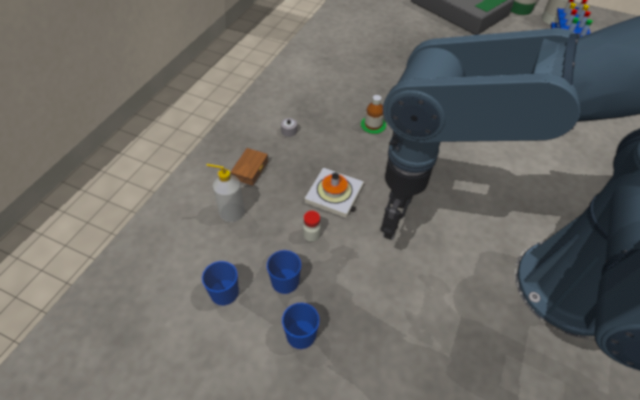

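View pics/top9.png

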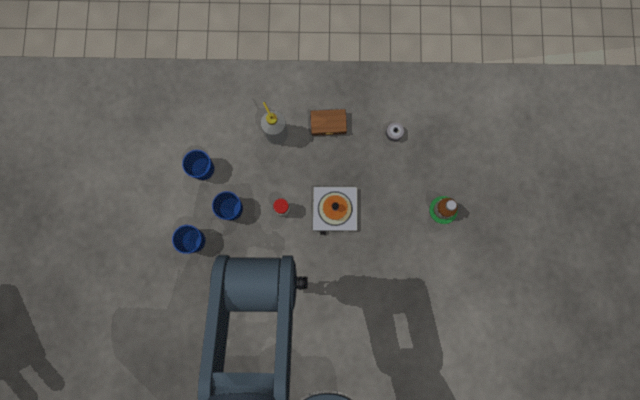

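Both views show everything placed. In the top view the cover and dish are at (335,208), the jar at (281,206) midway to the pot at (228,206), and the bottle on the mat at (446,209). The bystanders have not moved.

```bash
python3 -c "
from bench import ctrl
print(ctrl.hand_in())"
```

```text
the job is handed in; nothing more can be done
None
```

The job is handed in with all four pieces placed: dish on the light base, cover on the dish, amber bottle on the mat, and jar halfway to the rightmost blue pot. My final camera measurements put each within about 3 mm of its target and show the bystanders unmoved, but the hand-in returned no verdict.

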